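Hold a collar on the shaft's set-screw flat

TASK

Turn the upright shaft of the cast housing until its milled flat squarely faces the yellow pointer. Then take the brass collar out of the blue rack, slide it over the shaft with its screw on the flat, and push it down against the sprung copper sleeve as far as the sleeve goes, with the flat still facing the pointer. Finish there with the collar still gripped and pressed down, ready for its screw to be tightened, and leave all the other things where they are.

Things in the scene. Friction and masses are not known exactly. Their poses are not given: they have to be found in the camera images.
- shaft (a joint): angle of the upright steel shaft in the housing (rad): 0 when the flat faces the pointer squarely, growing anticlockwise seen from above; it starts 0.5 to 1.4 and stays where it is left (light friction, about 0.05 N m; no detent or stop near 0). The shaft is 20 mm in diameter with one flat milled along its whole exposed length, 6.5 mm from the axis and 15 mm wide, marked with blue paint; pinched across the flat it measures 16.5 mm, elsewhere up to 20 mm
- shaft_tip (a point): centre of the shaft's upper end, 135 mm above the table, on the shaft axis; its x axis points out through the flat (it turns with the shaft), z up. The shaft stands free for 60 mm, down to the sleeve; the top 3 mm taper to about 14 mm
- pointer (a point): yellow arrow on the housing's top, 45 mm from the shaft axis and 62 mm above the table; its x axis points away from the shaft, the way the flat has to face. The grey cast aluminium housing under it is fixed to the bench: foot 150 x 130 mm, body 110 x 100 mm and 60 mm high, centred on the shaft axis, long side along x
- sleeve (a joint): how far the copper sleeve around the shaft (29 mm in diameter) is pushed down (m): 0 at rest, when its top is 75 mm above the table, 0.008 at its stop; its spring pushes up with about 3 N at first and 10 N at the stop
- collar_grip (a point): brass collar: hub 30 mm in diameter and 34 mm long below, flange 40 mm in diameter and 20 mm high above, about 150 g, through bore 22.5 mm. This point is on its axis half-way up the flange, 44 mm above its underside; x points to its screw, z up. It starts upright in one of the rack's three holes, hub 20 mm deep, so the flange's underside is 14 mm above the rack's top
- collar_screw (a point): outer end of the collar's black set screw (9 mm thick), 29 mm from the collar's axis along its x, at half flange height; red dash on the flange above it. The screw's tip, 5 mm wide, stands into the bore to 7.7 mm from the axis, 40 to 50 mm above the underside, so the collar goes past the shaft's end only with its x axis along the flat's x axis, within about 0.2 rad
- rack: blue rack block fixed to the bench, 75 x 255 x 40 mm, three holes of 34 mm and 20 mm depth in a row along its y axis at -90, 0 and +90 mm; origin under its centre on the table
- plug: black plastic plug in another rack hole, hub 30 mm, head 36 mm, 46 mm tall, origin at its underside; leave alone
- stub: dark steel stub in another rack hole, 30 mm in diameter, 52 mm tall, origin at its underside; leave alone
- oil: yellow oil bottle, 56 mm in diameter, 150 mm tall, origin at its underside; leave alone
- tin: green tin, 70 mm in diameter, 80 mm tall, origin at its underside; leave alone
- scraper: orange-handled hand scraper, 170 mm long, lying on the bench; leave alone
- hexkey: dark L-shaped hex key, about 115 x 40 mm, 8 mm thick, lying on the bench; leave alone
- bracket: small cast aluminium bracket, 90 x 50 mm, 55 mm tall, standing on the bench; leave alone
There are look-alikes about, which are no part of the job. Leave any green or turquoise look-alike of the part that bears shaft alone.

How it is judged:
By the outcome, as a careful person would: the job done as asked, in the order asked, and still so for the second after the job is handed in, while the arm keeps its last pose, push and grip.
It also fails if it takes over 53 s, if anything falls off the work surface, if the arm or the gripper's body presses on something with over 40 N, if the wrist force passes 120 N, or if a joint passes its speed limit or range.

ROBOT

A 6-joint arm with a two-finger parallel gripper is mounted at the origin on the work surface. World frame = base frame: x ahead of the robot, y to its left, z up, the work surface at z = 0. Lengths are in m, angles in rad, forces in N, time in s.
With the tool pointing down it reaches from about 0.35 to 0.775 m from the base axis. Payload 7.3 kg.
Tool frame: the origin (TCP) lies midway between the tips of the shut fingers; the grasp point (between the pads) lies 19 mm behind it; z points along the fingers, y is the line along which they close (so a half turn about z gives the same grasp; the last joint's range is limited). The gripper opens to 92 mm and grips with 3 to 60 N. Pads are 19 mm wide; open, the fingers measure 130 mm over their backs; the gripper's body (75 mm by 190 mm) begins 47 mm behind the grasp point.
Start: joints at [-1.417, 0.342, 1.524, -0, 1.275, -0.146], TCP at [0.155, -0.502, 0.227] pointing down, gripper open.
Joint ranges: [-2.53, 2.53], [-0.77, 2.02], [0.04, 2.7], [-1, 4.14], [0.28, 2.66], [-3.11, 3.11]. Speed limits (rad/s): [2.57, 2.57, 3.14, 3.14, 3.14, 3.14].

INTERFACE

Orientations are given as a unit quaternion [x, y, z, w].
In Python, from station import readout, capture, camera_info, order gives the robot as it stands.
- The arm moves only by the shell command python3 -m creep 'ROWS' [FORCE]. ROWS is JSON, one flat list of numbers, 5 for each row, row after row: the shift along the tool's x, y, z each as a share of 0.5 m, from -1 to 1, then the turn about the tool's z as a share of 60 degrees, from -1 to 1, then the gripper's target within -1 to 1 (fully open at 1, half-way at 0, shut at -1). A call has 1 to 20 rows; each row is the pose to reach, as a shift and turn from the pose commanded when the call began, along the tool's axes at that moment; what a row does not reach only later rows make up. A row lasts 1/10 s, in which the tool goes at most 50 mm and 8.59 degrees, less where a joint would pass 70% of its speed; a pose out of reach is approached as far as the arm can. A call with a number of a shift or a turn outside -1 to 1 is refused whole. A call with a gripper value outside its range is refused whole. The fingers move at their own pace and stop on an object; FORCE is the grip in N (left out, the last holds). Time passes only in rows, so rows that repeat a pose let the fingers close. It gives the time, the measured TCP pose, the force, the opening and the grip force at its end, in the units of the state.
- readout.sense(): the state, without advancing time (a new reading comes with each control period).
- capture(name): name is "side" or "top" or "wrist"; returns (picture, depth): 400x640x3 uint8, blue, green, red; 400x640 float32, m along the optical axis (not along the pixel's ray), 0 where there is no reading.
- camera_info(name): a dict with "vertical_fov" (degrees; the focal length in pixels is half the picture's height over the tangent of half this angle, whatever the lens; pixels are square), "cx", "cy" (the principal point, pixels), "rvec" (rotation vector, rad) and "tvec" (3), from world to camera coordinates, as OpenCV has them. Camera axes: x right, y down, z forward; pixel columns grow to the right and rows downward; lengths in m; the calibration is good to about 2 mm. A picture is of the moment at which its call begins: read the wrist's pose just before it. camera_info takes no time and is no camera call; for the wrist camera it gives the pose at the moment of the call.
- order.sign_off(): hands the job in; it is judged then, once.
The state is a dict: "t": time; "qpos": joint angles; "qd": joint speeds; "joint_efforts": joint torques, N m; "tcp_pos": TCP position; "tool_rot": TCP orientation; "contact_force": force on the tool from outside, world axes, zero at the start; "wrist_torque": the same for the moment, N m; "grip_width": finger opening in m; "finger_force": force on a finger pad.
Only numpy, scipy, OpenCV 4.12 (cv2) and the standard library are available. Lean on these libraries where they do the work, as an engineer would, in place of code of your own. Each camera call takes 0.05 s, during which the arm holds its last target. There are 200 camera calls.

## Working session

There is one attempt and no reset: what is moved stays moved. The work goes in short steps, Python scripts to look and compute and a shell command to move; the robot and the scene stay as the last step left them, time stands still between calls to the robot, and variables do not carry over. Pictures are saved under pics/ and viewed, at most 10 in all, crops included, and the job is handed in when it is done.

```bash
ls; mkdir -p pics; cat > h.py <<'E'
import numpy as np, cv2
from station import readout, capture, camera_info, order
def K(ci):
    f=200/np.tan(np.radians(ci["vertical_fov"])/2); return f,ci["cx"],ci["cy"]
def grab(n):
    ci=camera_info(n); im,d=capture(n); return im,d,ci
def cloud(d,ci):
    f,cx,cy=K(ci); v,u=np.mgrid[0:400,0:640]
    P=np.stack([(u-cx)/f*d,(v-cy)/f*d,d],-1)
    R=cv2.Rodrigues(np.array(ci["rvec"],float))[0]
    return (P-np.array(ci["tvec"]).ravel())@R
def proj(p,ci):
    f,cx,cy=K(ci); R=cv2.Rodrigues(np.array(ci["rvec"],float))[0]
    q=np.atleast_2d(p)@R.T+np.array(ci["tvec"]).ravel()
    return np.c_[q[:,0]/q[:,2]*f+cx,q[:,1]/q[:,2]*f+cy]
E
python3 - <<'E'
from h import *
for n in("top","side"):
    im,d,ci=grab(n); cv2.imwrite(f"pics/{n}0.png",im); np.savez(f"{n}0.npz",im=im,d=d); print(n,ci)
print(readout.sense())
E
```

```text
pics
top {'vertical_fov': 48.189421816149, 'cx': 327.0916525480498, 'cy': 202.5580129512876, 'rvec': array([ 2.19061604, -2.18571578,  0.07952432]), 'tvec': array([0.05263753, 0.5067627 , 1.34771948])}
side {'vertical_fov': 53.491697913853166, 'cx': 316.8059619756871, 'cy': 208.3385881557425, 'rvec': array([ 2.21243063, -0.16458998,  0.06734901]), 'tvec': array([-0.48761395,  0.16421174,  0.92733916])}
{'t': 0.1, 'qpos': array([-1.41698200e+00,  3.42655439e-01,  1.52492028e+00, -3.40465048e-05,
        1.27538820e+00, -1.46024535e-01]), 'qd': array([-0.00088019, -0.00095609, -0.00170843,  0.00051879,  0.00152386,
       -0.00074786]), 'joint_efforts': array([ 1.77400590e-03, -4.32004058e+01, -2.44695050e+01,  7.19782873e-02,
        5.26703009e-02, -5.42052862e-05]), 'tcp_pos': array([ 0.15501039, -0.50121673,  0.22611364]), 'tool_rot': array([ 9.88782140e-01,  1.49363346e-01, -1.89528005e-05, -6.85564082e-04]), 'contact_force': array([ 0.97177354,  0.12051276, -0.75318727]), 'wrist_torque': array([-0.0049056 , -0.03707843,  0.01530167]), 'finger_force': 0.0, 'grip_width': 0.0922195922478673}
```

View pics/top0.png

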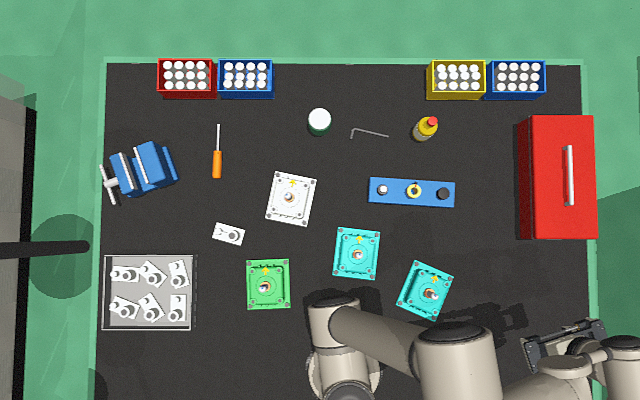

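View pics/side0.png

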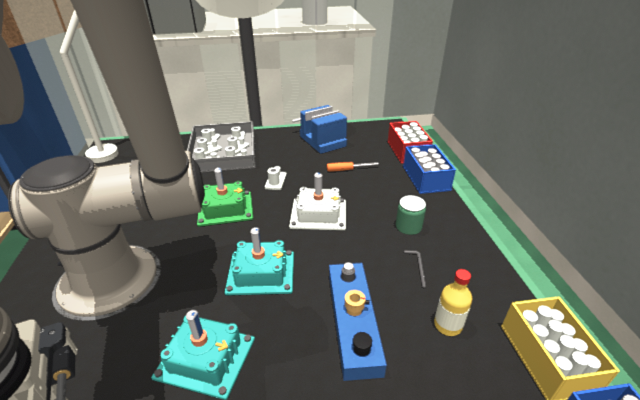

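Housing candidates in the top view: white/grey (291,198), green (268,284), turquoise (356,252) and (424,288). The grey cast one at (291,198) fits, because the green and turquoise ones are look-alikes. The brass collar is in the rack's middle hole at (414,191), with the stub at (383,190) and the plug at (443,193).

```bash
python3 - <<'E'
from h import *
z=np.load("top0.npz"); im,d=z["im"],z["d"]; ci=camera_info("top"); P=cloud(d,ci)
a=cv2.resize(im[165:235,255:330],None,fx=5,fy=5,interpolation=cv2.INTER_CUBIC)
b=cv2.resize(im[165:235,378:453],None,fx=5,fy=5,interpolation=cv2.INTER_CUBIC)
cv2.imwrite("pics/crop1.png",np.hstack([a,b]))
h=cv2.cvtColor(im,cv2.COLOR_BGR2HSV)
def rep(n,m):
    p=P[m]; print(n,m.sum(),np.median(p,0).round(4),p.mean(0).round(4))
box=np.zeros((400,640),bool); box[165:235,260:322]=1
rep("yellow",box&(h[...,0]>18)&(h[...,0]<35)&(h[...,1]>120))
rep("shaft top",box&(P[...,2]>.125))
m=box&(P[...,2]>.05)&(P[...,2]<.07); rep("body",m)
r=cv2.minAreaRect(P[m][:,:2].astype(np.float32)*1000);print(r)
box[:]=0; box[165:220,360:465]=1
m=box&(abs(P[...,2]-.04)<.008)&(h[...,0]>95)&(h[...,0]<125);rep("rack",m);print(cv2.minAreaRect(P[m][:,:2].astype(np.float32)*1000))
box[:]=0; box[175:210,398:430]=1
m=box&(P[...,2]>.066);rep("collar",m);print(cv2.minEnclosingCircle(P[m][:,:2].astype(np.float32)*1000))
m=box&(P[...,2]>.05)&(h[...,2]<60);rep("dark",m)
m=box&((h[...,0]<8)|(h[...,0]>172))&(h[...,1]>120);rep("red",m)
E
```

```text
yellow 17 [0.5644 0.158  0.0615] [0.5603 0.1586 0.0623]
shaft top 56 [0.5154 0.1605 0.1358] [0.4849 0.1299 0.5342]
body 1149 [0.5196 0.1637 0.0586] [0.5194 0.1644 0.0586]
((520.0284423828125, 164.92019653320312), (99.62770080566406, 118.77265167236328), 78.48033142089844)
rack 1702 [ 0.5374 -0.1903  0.0396] [ 0.5382 -0.1983  0.0396]
((539.031005859375, -201.97705078125), (256.4684753417969, 75.72750091552734), 86.2878646850586)
collar 124 [ 0.5402 -0.2013  0.0732] [ 0.5349 -0.1907  0.1256]
((485.876953125, -76.85374450683594), 154.15371704101562)
dark 4 [ 0.5613 -0.2035  0.0706] [ 0.5243 -0.139   0.3968]
red 2 [ 0.5536 -0.204   0.0737] [ 0.5536 -0.204   0.0737]
```

View pics/crop1.png

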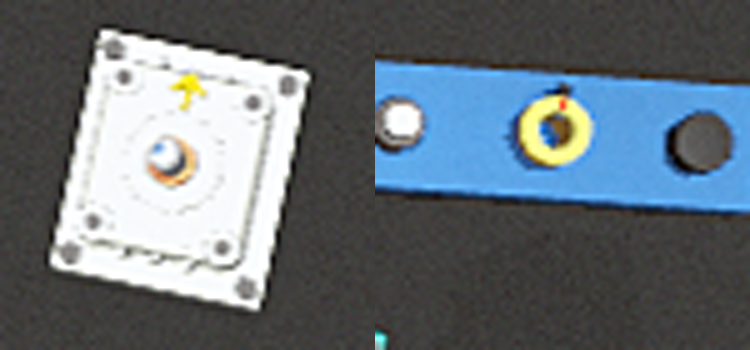

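The crop shows the grey housing, with its arrow pointing up-right at (187,88), its shaft at (172,158) and blue paint on the flat's upper left. The brass collar is at (555,130) with its red dash and screw pointing up (+x). Both fit the description.

```bash
python3 -m creep '[0.1,-0.1,0,-0.1,1, 0.2,-0.19,0,-0.2,1, 0.3,-0.29,0,-0.3,1, 0.4,-0.38,0,-0.4,1, 0.5,-0.48,0,-0.5,1, 0.6,-0.58,0,-0.6,1, 0.7,-0.68,0,-0.7,1, 0.8,-0.78,0,-0.8,1, 0.9,-0.87,0,-0.9,1, 0.95,-0.92,0,-1,1, 0.98,-0.95,0,-1,1, 0.98,-0.95,0,-1,1, 0.98,-0.95,0,-1,1, 0.98,-0.95,0,-1,1, 0.98,-0.95,0,-1,1, 0.98,-0.95,0,-1,1]' && python3 - <<'E'
from h import *
from scipy.spatial.transform import Rotation as R
s=readout.sense(); print(s["qpos"].round(3),s["tcp_pos"].round(4))
M=R.from_quat(s["tool_rot"]).as_matrix(); print("yaw",np.arctan2(M[1,0],M[0,0]))
im,d,ci=grab("wrist"); cv2.imwrite("pics/w1.png",im); np.savez("w1.npz",im=im,d=d)
Rc=cv2.Rodrigues(np.array(ci["rvec"],float))[0]; c=-Rc.T@np.array(ci["tvec"]).ravel()
print("cam in tool",M.T@(c-s["tcp_pos"]),"fwd",M.T@Rc[2],"right",M.T@Rc[0]); print(proj([[.517,.162,.135]],ci))
E
```

```text
t: 1.7
tcp_pos: [0.4825, 0.0973, 0.226]
tool_rot: [0.781, 0.624, -0.001, -0.0]
contact_force: [0.5, -0.2, -0.3]
grip_width: 0.092
finger_force: 0.0
[ 0.043  0.284  1.611 -0.     1.249  0.266] [0.4825 0.0973 0.226 ]
yaw 1.3488816291903727
cam in tool [ 0.07571879 -0.00051137 -0.15829192] fwd [-2.81120402e-01  4.45888283e-04  9.59672403e-01] right [-1.15711794e-03  9.99999008e-01 -8.03583908e-04]
[[351.63291425 106.2560043 ]]
```

View pics/w1.png

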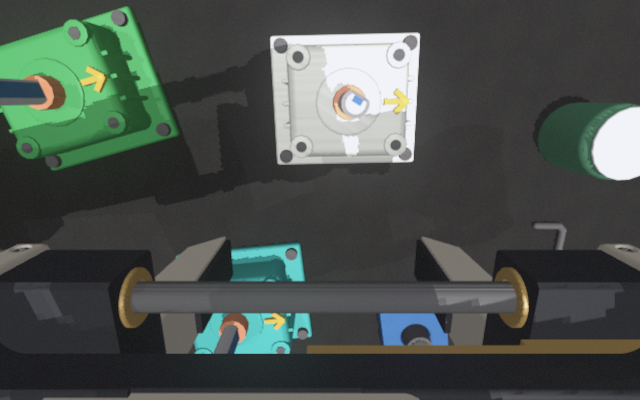

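The wrist view shows the grey housing with the shaft tip at (352,101), the arrow to its right at (400,101), and some blue near the tip. I'll measure it, then look from closer.

```bash
cat >> h.py <<'E'
def shaft_report(im,d,ci,guess=(.517,.162)):
    P=cloud(d,ci); h=cv2.cvtColor(im,cv2.COLOR_BGR2HSV)
    near=np.hypot(P[...,0]-guess[0],P[...,1]-guess[1])
    b=(near<.02)&(P[...,2]>.08)&(P[...,2]<.145)&(h[...,0]>95)&(h[...,0]<130)&(h[...,1]>100)
    t=(near<.016)&(P[...,2]>.132)&(P[...,2]<.14)
    y=(near<.07)&(h[...,0]>18)&(h[...,0]<35)&(h[...,1]>120)&(abs(P[...,2]-.062)<.008)
    o=[]
    for n,m in(("blue",b),("tip",t),("yellow",y)):
        p=P[m]; c=p.mean(0); o.append(c); print(n,m.sum(),c.round(4),p.min(0).round(4),p.max(0).round(4))
    v=o[2]-o[1]; print("pointer yaw",np.arctan2(v[1],v[0]),np.hypot(*v[:2]))
    p=P[b]; 
    if len(p)>20:
        w=p[:,:2]-p[:,:2].mean(0); U,S,V=np.linalg.svd(w,full_matrices=False); print("blue plane normal yaw",np.arctan2(V[1,1],V[1,0]),S)
    m=(near<.12)&(abs(P[...,2]-.059)<.004); r=cv2.minAreaRect(P[m][:,:2].astype(np.float32)*1000); print("body",r)
E
python3 - <<'E'
from h import *
z=np.load("w1.npz"); shaft_report(z["im"],z["d"],camera_info("wrist"))
E
```

```text
blue 45 [0.5214 0.1646 0.136 ] [0.5186 0.1615 0.1347] [0.524  0.1674 0.1376]
tip 577 [0.5193 0.162  0.1349] [0.5103 0.1528 0.132 ] [0.5296 0.1721 0.1376]
yellow 103 [0.5644 0.1527 0.0621] [0.5514 0.1445 0.0593] [0.5711 0.1632 0.0637]
pointer yaw -0.20316418046605347 0.04604478266319452
blue plane normal yaw -2.343443271674441 [0.01135541 0.00673941]
body ((520.02197265625, 162.3728485107422), (99.25675201416016, 109.20966339111328), 78.14147186279297)
```

```bash
python3 -m creep '[0.06,0.03,0,0,1, 0.1,0.03,-0.02,0,1, 0.1,0.03,-0.02,0,1, 0.1,0.03,-0.02,0,1]' && python3 - <<'E'
from h import *
im,d,ci=grab("wrist"); np.savez("w2.npz",im=im,d=d)
shaft_report(im,d,ci); u,v=proj([[.517,.162,.12]],ci)[0].astype(int); print(u,v)
cv2.imwrite("pics/w2.png",cv2.resize(im[max(0,v-70):v+70,u-90:u+100],None,fx=4,fy=4,interpolation=cv2.INTER_CUBIC))
E
```

```text
t: 2.15
tcp_pos: [0.5082, 0.1411, 0.2366]
tool_rot: [0.782, 0.623, -0.0, 0.0]
contact_force: [0.3, -0.2, 0.3]
grip_width: 0.0919
finger_force: 0.0
blue 33 [0.5215 0.1655 0.1356] [0.5189 0.1629 0.1339] [0.5241 0.1683 0.1369]
tip 452 [0.5196 0.1632 0.1348] [0.5104 0.1537 0.132 ] [0.5299 0.1734 0.1372]
yellow 173 [0.5636 0.1549 0.0619] [0.5519 0.1451 0.059 ] [0.572  0.1651 0.0638]
pointer yaw -0.1871833573502914 0.04475927545303253
blue plane normal yaw -2.3669263285297912 [0.0096902  0.00550878]
body ((520.1688232421875, 163.59133911132812), (98.32252502441406, 108.8556137084961), 78.26827239990234)
328 167
```

View pics/w2.png

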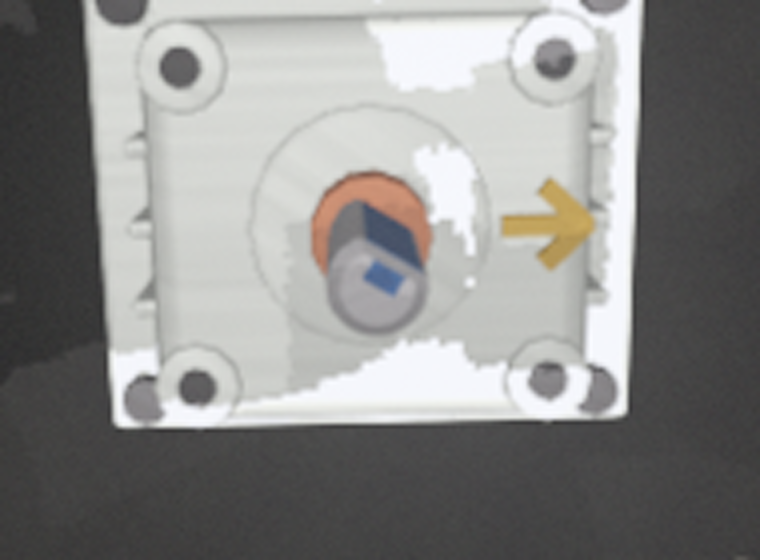

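The crop shows the shaft tip at about (375,290) and the flat facing up-right, about 60° anticlockwise from the arrow at (550,225). The flat's yaw is about 0.83 and the pointer's about -0.20. I'll grip the shaft across the flat.

```bash
python3 -m creep '[0.02,0.01,0,-0.14,0.2, 0.04,0.01,0,-0.28,0.2, 0.048,0.013,0,-0.42,0.2, 0.048,0.013,0,-0.56,0.2, 0.048,0.013,0,-0.7,0.2, 0.048,0.013,0,-0.84,0.2, 0.048,0.013,0,-1,0.2, 0.048,0.013,0.07,-1,0.2, 0.048,0.013,0.14,-1,0.2, 0.048,0.013,0.21,-1,0.2, 0.048,0.013,0.26,-1,0.2, 0.048,0.013,0.287,-1,0.2, 0.048,0.013,0.287,-1,0.2, 0.048,0.013,0.287,-1,0]' 15; python3 -m creep '[0,0,0,0,-1, 0,0,0,0,-1, 0,0,0,0,-1, 0,0,0,0,-1, 0,0,0,0,-1, 0,0,0,0,-1]' 15
```

```text
t: 3.6
tcp_pos: [0.5203, 0.1634, 0.0936]
tool_rot: [0.366, 0.931, -0.0, 0.0]
contact_force: [0.3, 0.4, -0.1]
grip_width: 0.0506
finger_force: 0.0
t: 4.2
tcp_pos: [0.519, 0.1628, 0.0935]
tool_rot: [0.365, 0.931, -0.002, -0.001]
contact_force: [-6.3, -7.8, 5.7]
grip_width: 0.0164
finger_force: 15.0
```

Opening 16.4 mm, so the pads lie across the flat. The tool's y yaw is 0.824, so I'll turn +0.98 to reach -0.204.

```bash
python3 -m creep '[0,-0.002,0,0.1,-1, 0.001,-0.003,0,0.2,-1, 0.001,-0.003,0,0.32,-1, 0.002,-0.003,0,0.44,-1, 0.003,-0.002,0,0.56,-1, 0.003,-0.002,0,0.68,-1, 0.004,-0.001,0,0.8,-1, 0.004,-0.001,0,0.9,-1, 0.004,-0.001,0,0.98,-1, 0.004,-0.001,0,0.98,-1, 0.004,-0.001,0,0.98,-1, 0.004,-0.001,0,0.98,-1]'; python3 - <<'E'
from h import *
from scipy.spatial.transform import Rotation as R
s=readout.sense(); M=R.from_quat(s["tool_rot"]).as_matrix(); print(np.arctan2(M[1,1],M[0,1]),M[:,2],s["contact_force"],s["wrist_torque"],s["tcp_pos"],s["grip_width"])
E
```

```text
t: 5.4
tcp_pos: [0.5187, 0.1644, 0.0935]
tool_rot: [0.774, 0.633, -0.0, 0.001]
contact_force: [-0.7, -5.8, 2.7]
grip_width: 0.0162
finger_force: 15.0
-0.2006707931729958 [ 3.49584233e-04 -1.34551381e-03 -9.99999034e-01] [-0.67966692 -5.79387228  2.67861729] [-0.74736647  0.03933405 -0.00865772] [0.51871966 0.16444385 0.09349681] 0.016236624151559225
```

```bash
python3 -m creep '[-0.002,0,0,0,-0.2, -0.002,0,0,0,0.2, -0.002,0,0,0,0.2, -0.002,0,0,0,0.2, -0.002,0,-0.08,0,0.2, -0.002,0,-0.17,0,0.2, -0.02,0,-0.26,0,0.2, -0.05,0,-0.29,0,0.2, -0.05,0,-0.29,0,0.2, -0.05,0,-0.29,0,0.2]' && python3 - <<'E'
from h import *
im,d,ci=grab("wrist"); shaft_report(im,d,ci); u,v=proj([[.519,.163,.12]],ci)[0].astype(int)
cv2.imwrite("pics/w3.png",cv2.resize(im[max(0,v-70):v+70,u-90:u+100],None,fx=4,fy=4,interpolation=cv2.INTER_CUBIC))
# dark blue flat / tip patch pixel dirs
h=cv2.cvtColor(im,cv2.COLOR_BGR2HSV); P=cloud(d,ci)
m=(np.hypot(P[...,0]-.52,P[...,1]-.163)<.012)&(P[...,2]>.13)
t=P[m]; (c,r)=cv2.minEnclosingCircle(t[:,:2].astype(np.float32)*1000); print(c,r)
E
```

```text
t: 6.4
tcp_pos: [0.5131, 0.141, 0.2374]
tool_rot: [0.775, 0.632, -0.0, -0.0]
contact_force: [-0.5, 0.3, -0.5]
grip_width: 0.0548
finger_force: 0.0
blue 32 [0.5223 0.1635 0.1355] [0.5206 0.1605 0.1342] [0.5239 0.1664 0.1368]
tip 457 [0.5193 0.1642 0.1347] [0.5104 0.1537 0.132 ] [0.5277 0.1734 0.1371]
yellow 154 [0.5637 0.1543 0.0618] [0.5522 0.1461 0.0587] [0.5717 0.1628 0.0643]
pointer yaw -0.21803405239987353 0.045476624546789156
blue plane normal yaw 2.939675687560662 [0.01008752 0.00483111]
body ((520.4013671875, 163.50140380859375), (98.97515869140625, 109.36402130126953), 78.1795654296875)
(520.0147094726562, 163.08071899414062) 11.98474407196045
```

View pics/w3.png

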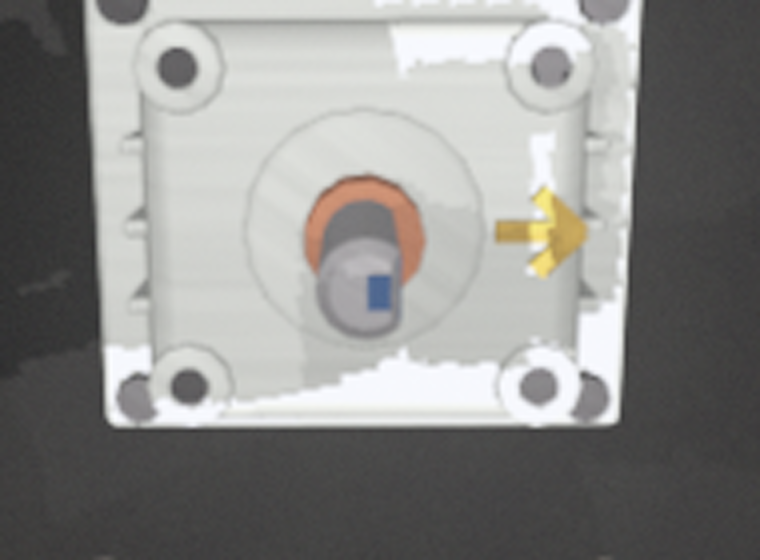

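The shaft flat now faces right, squarely toward the arrow (patch at (380,292), arrow at (550,232)). The patch normal measures -0.202 against the pointer's -0.205. Next is the collar.

```bash
python3 -m creep '[-0.09,0.02,0,0.14,0.3, -0.18,0.04,0,0.28,0.3, -0.27,0.06,0,0.42,0.3, -0.36,0.08,0,0.56,0.3, -0.45,0.1,0,0.7,0.3, -0.54,0.12,0.02,0.84,0.3, -0.62,0.14,0.05,1,0.3, -0.665,0.14,0.08,1,0.3, -0.665,0.14,0.08,1,0.3]'; python3 -m creep '[0,0,0,0.14,0.3, 0,0,0,0.28,0.3, 0,0,0,0.43,0.3, 0,0,0,0.43,0.3, 0,0,0,0.43,0.3]' && python3 - <<'E'
from h import *
im,d,ci=grab("wrist"); h=cv2.cvtColor(im,cv2.COLOR_BGR2HSV); P=cloud(d,ci); g=np.array([.5395,-.202])
near=np.hypot(P[...,0]-g[0],P[...,1]-g[1]); z=P[...,2]
def rep(n,m): print(n,m.sum(),P[m].mean(0).round(4)); return P[m].mean(0)
br=(near<.03)&(abs(z-.074)<.005)&(h[...,0]>12)&(h[...,0]<35)&(h[...,1]>80); rep("brass",br)
print(cv2.minEnclosingCircle(P[br][:,:2].astype(np.float32)*1000))
rep("red",(near<.03)&(z>.06)&((h[...,0]<8)|(h[...,0]>172))&(h[...,1]>130))
rep("dark",(near<.035)&(near>.02)&(z>.05)&(z<.08)&(h[...,2]<80))
u,v=proj([[*g,.07]],ci)[0].astype(int);print(u,v)
cv2.imwrite("pics/w4.png",cv2.resize(im[max(0,v-70):v+70,u-90:u+100],None,fx=4,fy=4,interpolation=cv2.INTER_CUBIC))
E
```

```text
t: 7.35
tcp_pos: [0.5131, -0.2005, 0.1938]
tool_rot: [0.987, 0.158, -0.003, -0.002]
contact_force: [-0.5, 1.1, 0.6]
grip_width: 0.0599
finger_force: 0.0
t: 7.85
tcp_pos: [0.5151, -0.1978, 0.1977]
tool_rot: [0.998, -0.062, -0.0, -0.0]
contact_force: [0.3, 0.1, -0.1]
grip_width: 0.0598
finger_force: 0.0
brass 526 [ 0.5286 -0.2033  0.0741]
((539.2195434570312, -202.84266662597656), 19.397476196289062)
red 0 [nan nan nan]
dark 0 [nan nan nan]
324 162<stdin>:4: RuntimeWarning: Mean of empty slice.
  ret = um.true_divide(
```

View pics/w4.png

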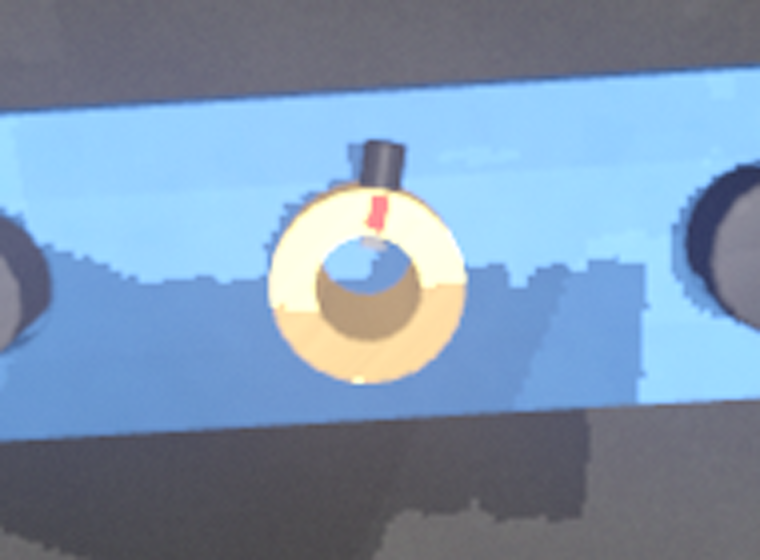

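The crop shows the collar centred at (367,284), with the red dash at (377,213) and the screw at (383,165), about 7.6° clockwise of the tool's x axis. I'll refine the numbers with a plane intersection.

```bash
cat >> h.py <<'E'
def plane(ci,z):
    f,cx,cy=K(ci); v,u=np.mgrid[0:400,0:640]; R=cv2.Rodrigues(np.array(ci["rvec"],float))[0]
    D=np.stack([(u-cx)/f,(v-cy)/f,np.ones(u.shape)],-1)@R; c=-R.T@np.array(ci["tvec"]).ravel()
    return c+D*((z-c[2])/D[...,2])[...,None]
E
python3 - <<'E'
from h import *
im,d,ci=grab("wrist"); h=cv2.cvtColor(im,cv2.COLOR_BGR2HSV); g=np.array([.5392,-.2028])
P=plane(ci,.074); near=np.hypot(P[...,0]-g[0],P[...,1]-g[1])
br=(near<.026)&(h[...,0]>8)&(h[...,0]<40)&(h[...,1]>40)&(im[...,2]>im[...,0].astype(int)+20)
c,r=cv2.minEnclosingCircle(P[br][:,:2].astype(np.float32)*1000);print(c,r)
rd=(near<.024)&(im[...,2].astype(int)>im[...,1].astype(int)+90)
p=P[rd][:,:2]*1000; print(rd.sum(),p.mean(0)); v=p.mean(0)-np.array(c); print("yaw dash",np.arctan2(v[1],v[0]),np.hypot(*v))
P=plane(ci,.067);near=np.hypot(P[...,0]-g[0],P[...,1]-g[1])
dk=(near<.032)&(near>.0215)&(P[...,0]>g[0])&(h[...,2]<110)&(h[...,1]<90)
p=P[dk][:,:2]*1000; print(dk.sum(),p.mean(0)); v=p.mean(0)-np.array(c); print("yaw screw",np.arctan2(v[1],v[0]),np.hypot(*v))
E
```

```text
(539.6597290039062, -202.42213439941406) 20.57039451599121
24 [ 554.19563506 -206.68141888]
yaw dash -0.28503919441731773 15.147081210051605
0 [nan nan]
yaw screw nan nan<stdin>:10: RuntimeWarning: Mean of empty slice.
  ret = um.true_divide(
```

```bash
python3 -m creep '[0.03,0.003,0,0.07,0.3, 0.05,0.003,0.05,0.14,0.3, 0.05,0.003,0.13,0.14,0.3, 0.05,0.003,0.2,0.14,0.3, 0.05,0.003,0.26,0.14,0.3, 0.05,0.003,0.29,0.14,0.3, 0.05,0.003,0.305,0.14,0.3, 0.05,0.003,0.305,0.14,0.3, 0.05,0.003,0.305,0.14,0.3]' ; python3 -m creep '[0,0,0,0,-1, 0,0,0,0,-1, 0,0,0,0,-1, 0,0,0,0,-1, 0,0,0,0,-1]' 40
```

```text
t: 8.85
tcp_pos: [0.5403, -0.2039, 0.0466]
tool_rot: [0.991, -0.137, 0.001, 0.0]
contact_force: [0.7, 0.6, 0.5]
grip_width: 0.0597
finger_force: 0.0
t: 9.35
tcp_pos: [0.54, -0.2039, 0.0464]
tool_rot: [0.99, -0.138, 0.001, 0.0]
contact_force: [0.1, 0.7, 5.6]
grip_width: 0.0396
finger_force: 40.0
```

```bash
python3 -m creep '[0,0,-0.03,0,-1, 0,0,-0.08,0,-1, 0,0,-0.16,0,-1, 0,0,-0.24,0,-1, 0,0,-0.31,0,-1, 0,0,-0.34,0,-1, 0,0,-0.34,0,-1, 0,0,-0.34,0,-1]'; python3 - <<'E'
from h import *
from scipy.spatial.transform import Rotation as R
s=readout.sense(); M=R.from_quat(s["tool_rot"]).as_matrix(); print("tool yaw",np.arctan2(M[1,0],M[0,0]))
im,d,ci=grab("wrist"); np.savez("w5.npz",im=im,d=d)
T=s["tcp_pos"]+M@np.array([0,0,-.029]); u,v=proj([T],ci)[0].astype(int); print(u,v,T)
cv2.imwrite("pics/w5.png",cv2.resize(im[max(0,v-75):v+75,u-95:u+95],None,fx=4,fy=4,interpolation=cv2.INTER_CUBIC))
E
```

```text
t: 10.15
tcp_pos: [0.5391, -0.2034, 0.2147]
tool_rot: [0.99, -0.138, -0.001, -0.0]
contact_force: [0.5, 0.1, -2.0]
grip_width: 0.0395
finger_force: 40.0
tool yaw -0.27620341659883463
322 286 [ 0.5391693  -0.20345949  0.24365484]
```

View pics/w5.png

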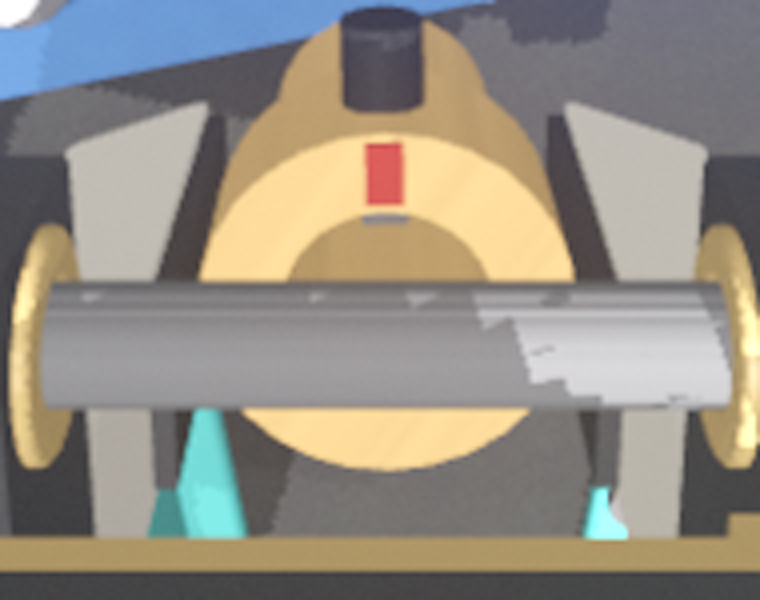

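The collar hangs upright between the fingers, with the dash at (385,174), the screw at (382,60) and the flange rim from row 133 to row 470 at column 387. Its screw lies on the tool's x axis. I'll work out the centre offset and the move.

```bash
python3 - <<'E'
from h import *
from scipy.spatial.transform import Rotation as R
s=readout.sense(); M=R.from_quat(s["tool_rot"]).as_matrix(); ci=camera_info("wrist")
P=plane(ci,s["tcp_pos"][2]+.0276); u0,v0=322-95,286-75
f=lambda x,y: M.T@(P[int(round(v0+y/4)),int(round(u0+x/4))]-s["tcp_pos"])*1000
for n,a in dict(front=(387,133),rear=(387,470),dash=(385,174),left=(200,285),right=(575,285)).items(): print(n,f(*a).round(1))
off=np.array([0,0,0]); yaw0=np.arctan2(M[1,0],M[0,0]); yt=-.204
d=M.T@(np.array([.520,.1635,s["tcp_pos"][2]])-s["tcp_pos"]); print("tcp->axis tool shares",d/.5,"turn",np.degrees(yaw0-yt)/60)
E
```

```text
front [ 18.5   0.5 -27.7]
rear [-21.7   0.5 -27.5]
dash [ 14.    0.1 -27.6]
left [  1.1 -19.4 -27.6]
right [  1.1  20.4 -27.6]
tcp->axis tool shares [-0.23636045 -0.69548763  0.00108651] turn -0.06896016941423194
```

```bash
python3 -m creep '[-0.02,-0.05,0,-0.03,-1, -0.04,-0.12,0,-0.069,-1, -0.07,-0.2,0,-0.069,-1, -0.1,-0.29,0,-0.069,-1, -0.13,-0.38,0,-0.069,-1, -0.16,-0.47,0,-0.069,-1, -0.19,-0.56,0,-0.069,-1, -0.21,-0.63,0,-0.069,-1, -0.23,-0.68,0,-0.069,-1, -0.2345,-0.6956,0,-0.069,-1, -0.2345,-0.6956,0,-0.069,-1, -0.2345,-0.6956,0.04,-0.069,-1, -0.2345,-0.6956,0.07,-0.069,-1, -0.2345,-0.6956,0.09,-0.069,-1, -0.2345,-0.6956,0.09,-0.069,-1, -0.2345,-0.6956,0.09,-0.069,-1]'; python3 - <<'E'
from h import *
from scipy.spatial.transform import Rotation as R
s=readout.sense(); M=R.from_quat(s["tool_rot"]).as_matrix(); print("tool yaw",np.arctan2(M[1,0],M[0,0]),s["tcp_pos"])
im,d,ci=grab("side"); iw,_,_=grab("wrist")
u,v=proj([[.52,.1635,.14]],ci)[0].astype(int)
a=cv2.resize(im[v-60:v+60,u-50:u+50],(400,480),interpolation=cv2.INTER_CUBIC)
b=cv2.resize(iw[200:344,260:380],(400,480),interpolation=cv2.INTER_CUBIC)
cv2.imwrite("pics/s6.png",np.hstack([a,b])); print(u,v)
E
```

```text
t: 11.8
tcp_pos: [0.522, 0.1621, 0.1709]
tool_rot: [0.995, -0.102, 0.0, 0.0]
contact_force: [-0.4, -0.4, -0.4]
grip_width: 0.0394
finger_force: 40.0
tool yaw -0.20492753280659853 [0.52202409 0.1621338  0.17085966]
317 172
```

View pics/s6.png

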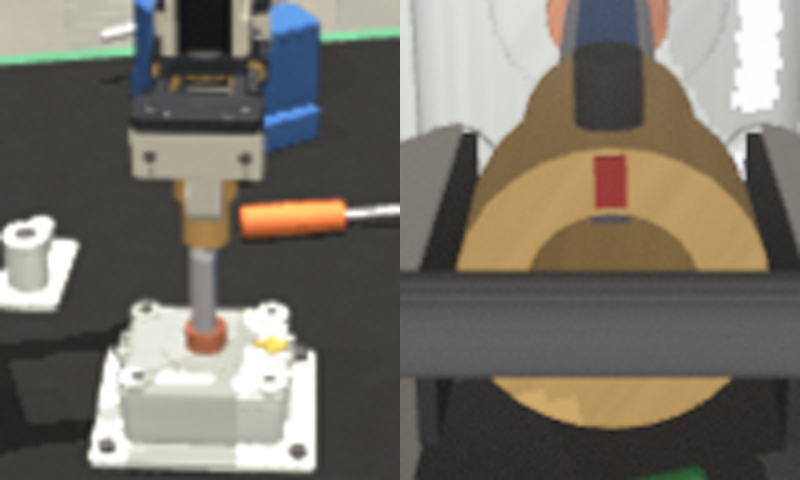

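Left: from the side, the hub (columns 183–229) is just above the shaft (about column 203), so the collar is about 1 mm too far in +x. Right: the screw (608) lines up with the blue flat (607). I'll shift slightly and start the fit.

```bash
python3 -m creep '[-0.002,-0.001,0,0,-1, -0.002,-0.001,0.008,0,-1, -0.002,-0.001,0.016,0,-1, -0.002,-0.001,0.024,0,-1, -0.002,-0.001,0.032,0,-1, -0.002,-0.001,0.038,0,-1, -0.002,-0.001,0.038,0,-1]'
```

```text
t: 12.6
tcp_pos: [0.5205, 0.1635, 0.151]
tool_rot: [0.995, -0.102, -0.001, 0.0]
contact_force: [0.1, -0.5, -1.4]
grip_width: 0.0397
finger_force: 40.0
```

```bash
python3 -m creep '[0,0,0.012,0,-1, 0,0,0.024,0,-1, 0,0,0.036,0,-1, 0,0,0.046,0,-1, 0,0,0.054,0,-1, 0,0,0.054,0,-1]'; python3 -m creep '[0,0,0.006,0,-1, 0,0,0.012,0,-1, 0,0,0.018,0,-1, 0,0,0.024,0,-1, 0,0,0.03,0,-1, 0,0,0.03,0,-1]'
```

```text
t: 13.2
tcp_pos: [0.5204, 0.1635, 0.124]
tool_rot: [0.995, -0.102, -0.001, 0.0]
contact_force: [0.3, -0.3, -0.5]
grip_width: 0.0395
finger_force: 40.0
t: 13.8
tcp_pos: [0.5205, 0.1635, 0.1092]
tool_rot: [0.995, -0.102, -0.0, 0.0]
contact_force: [-0.5, 0.2, -0.9]
grip_width: 0.0396
finger_force: 40.0
```

```bash
python3 -m creep '[0,0,0.008,0,-1, 0,0,0.014,0,-1, 0,0,0.02,0,-1, 0,0,0.026,0,-1, 0,0,0.03,0,-1, 0,0,0.03,0,-1]' 60; python3 -m creep '[0,0,0.003,0,-1, 0,0,0.005,0,-1, 0,0,0.007,0,-1, 0,0,0.007,0,-1]'
```

```text
t: 14.4
tcp_pos: [0.521, 0.1636, 0.0951]
tool_rot: [0.995, -0.102, 0.0, 0.0]
contact_force: [-1.5, -0.1, 6.5]
grip_width: 0.0393
finger_force: 60.0
t: 14.8
tcp_pos: [0.5212, 0.1636, 0.0932]
tool_rot: [0.995, -0.102, 0.001, -0.0]
contact_force: [-4.2, -2.0, 15.8]
grip_width: 0.0394
finger_force: 60.0
```

```bash
python3 -m creep '[0,0,0.001,0,-1, 0,0,0.002,0,-1, 0,0,0.002,0,-1, 0,0,0.002,0,-1]'; python3 - <<'E'
from h import *
from scipy.spatial.transform import Rotation as R
s=readout.sense(); M=R.from_quat(s["tool_rot"]).as_matrix(); print("tool yaw",np.arctan2(M[1,0],M[0,0]),s["tcp_pos"],s["contact_force"],s["wrist_torque"])
im,d,ci=grab("side"); iw,dw,cw=grab("wrist")
u,v=proj([[.52,.1635,.1]],ci)[0].astype(int)
a=cv2.resize(im[v-40:v+40,u-40:u+40],(400,400),interpolation=cv2.INTER_CUBIC)
b=cv2.resize(iw[160:320,250:390],(350,400),interpolation=cv2.INTER_CUBIC)
cv2.imwrite("pics/s7.png",np.hstack([a,b]))
E
```

```text
t: 15.2
tcp_pos: [0.5214, 0.1636, 0.0931]
tool_rot: [0.995, -0.102, 0.001, -0.0]
contact_force: [-6.4, -1.9, 23.5]
grip_width: 0.0396
finger_force: 60.0
tool yaw -0.20364266558130206 [0.52141364 0.16357622 0.09308837] [-6.37886601 -1.93125415 23.4888976 ] [-0.51189495  1.33652042 -0.04345884]
```

View pics/s7.png

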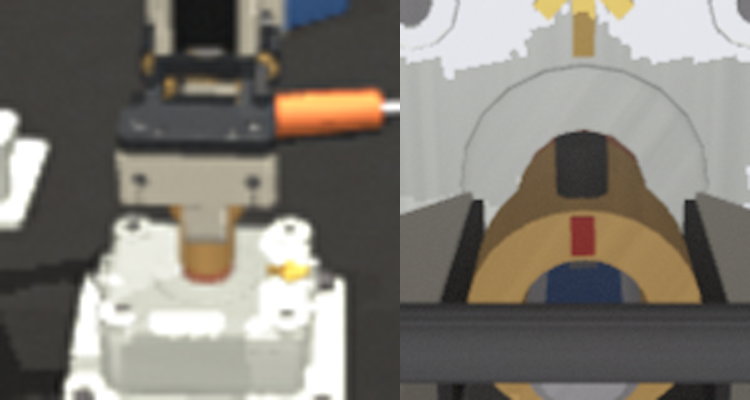

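The left view shows the hub pressed down onto the sleeve. The right view shows the arrow (583,25), screw (582,165), dash (583,235) and blue flat (585,285) all in one line. The last 1 mm of commanded push raised the force from 16 to 23 N with about 0.1 mm of motion, so the sleeve is at its stop (underside about 67 mm).

```bash
python3 -c "
from station import order
print(order.sign_off())"
```

```text
the job is handed in; nothing more can be done
None
```

The job is handed in: the flat faces the pointer to within about 0.01 rad as measured, and the collar is on the shaft with its screw on the flat, still gripped at 60 N and pressed against the sleeve's stop at about 23 N; nothing else was touched, and it took about 15 s.

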